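Take the sprung screw cap off a drying canister

ROBOT

A 6-joint arm with a two-finger parallel gripper is mounted at the origin on the work surface. World frame = base frame: x ahead of the robot, y to its left, z up, the work surface at z = 0. Lengths are in m, angles in rad, forces in N, time in s.
With the tool pointing down it reaches from about 0.275 to 0.775 m from the base axis. Payload 14.6 kg.
Tool frame: the origin (TCP) lies where the fingers leave the gripper's body, on its centre line; the fingertips stand 73 mm ahead of it and the grasp point (between the pads) lies 54 mm ahead of it; z points along the fingers, y is the direction in which the jaws open and shut (so a half turn about z gives the same grasp; the last joint's range is limited). The gripper opens to 85 mm and grips with 20 to 120 N. Pads are 22 mm wide; open, the fingers measure 114 mm over their backs; the gripper's body (76 mm by 85 mm) begins 54 mm behind the grasp point. The pads swing forward as they close: fully open they stand 13 mm farther back than shut.
Start: joints at [0.972, 0.263, -0.048, 1.259, 0, 1.415], TCP at [0.225, 0.474, 0.304] pointing down, gripper open.
Joint ranges: [-2.65, 2.65], [-0.89, 1.7], [-1.18, 1.37], [-2.13, 2.11], [-1.35, 1.29], [-3.14, 3.14]. Speed limits (rad/s): [1.89, 1.89, 2.57, 2.79, 3.14, 3.14].

INTERFACE

Orientations are given as a rotation vector (axis times angle).
In Python, from bench import read_state, eyes, robot gives the robot as it stands.
- The arm moves only by the tool play_rows, never from a script. Its argument "rows" is a list of rows, each a list of 2 entries, a list of its own where there are three numbers: the shift along the tool's x, y, z in units of 60 mm (1.0 is 60 mm), then the turn, a rotation vector about the tool's x, y, z in units of 8 degrees (1.0 is 8 degrees). In form: [[[x, y, z], [wx, wy, wz]], ...]. A call has 1 to 8 rows; each row is the pose to reach, as a shift and turn from the pose commanded when the call began, along the tool's axes at that moment; what a row does not reach only later rows make up. A row lasts 1/8 s, in which the tool goes at most 62.5 mm and 10.7 degrees, less where a joint would pass 70% of its speed; a pose out of reach is approached as far as the arm can. A call with a gripper value outside its range is refused whole. "fingers" is the closure, from -1 (fully open) to 1 (shut), set as the call begins (left out, the last holds). The fingers move at their own pace and stop on an object; "newtons" is the grip in N (left out, the last holds). Time passes only in rows, so rows that repeat a pose let the fingers close. It gives the time, the measured TCP pose, the force and the opening at its end, in the units of the state.
- read_state(): the state, without advancing time (a new reading comes with each control period).
- eyes.camera(name): name is "scene" or "top" or "wrist"; returns the picture (384x512x3 uint8, red, green, blue); there is no depth.
- eyes.camera_params(name): a dict with "fx", "fy", "cx", "cy" (pixels), "k1" (the pictures are not rectified: a ray, as slopes to the right and down, at radius r is drawn at 1 + k1 r^2 times it, then the intrinsics apply), "R" (3x3) and "t" (3): a world point X has camera coordinates R X + t. Camera axes: x right, y down, z forward; pixel columns grow to the right and rows downward; lengths in m; the calibration is good to about 2 mm. A picture is of the moment at which its call begins: read the wrist's pose just before it. camera_params takes no time and is no camera call; for the wrist camera it gives the pose at the moment of the call.
- robot.finish_job(): hands the job in, once; it reports no verdict.
The state is a dict: "t": time; "joints": joint angles; "qvel": joint speeds; "joint_torque": joint torques, N m; "tcp_pos": TCP position; "orientation": TCP orientation; "force": force on the tool from outside, world axes, zero at the start; "torque": the same for the moment, N m; "width": finger opening in m.
Only numpy, scipy, OpenCV 4.12 (cv2) and the standard library are available. Lean on these libraries where they do the work, as an engineer would, in place of code of your own. Each camera call takes 0.05 s, during which the arm holds its last target.

TASK

Open the gas-drying canister so that its cartridge can be changed: unscrew the purple cap (anticlockwise seen from above, about one and a quarter turns in several grips) without pulling, pushing or side-loading the canister's neck hard. A spring pushes the cap off as the thread ends, so keep hold of it there, lift it clear, and set it down gently right side up, lying flat inside the white dish. Leave the jar, the beaker and the spanner where they are.

Things in the scene. Friction and masses are not known exactly. Their poses are not given: they have to be found in the camera images.
- cap: purple round screw cap, 42 mm tall, 45 g. Origin: centre of its underside, z up its axis; white line on top along its +x. Skirt 46 mm wide. Right-hand thread: anticlockwise from above it rises 12 mm per full turn (1.9 mm per rad), with 1 mm of play along the axis and sideways; stays where left on the thread; friction torque about 0.1 Nm. It starts with its underside 90 to 91 mm above the bench
- cap_rim (a point): on the cap's axis, 35 mm above its underside: middle height of its solid grip rim, 48 mm in diameter and 14 mm high (28 to 42 mm above the underside). Grip here across the diameter, at any yaw
- canister: upright drying canister fixed to the bench, blue body, 74 mm wide (foot 88 mm), aluminium shoulder 85 mm above the bench. Origin: centre of its underside, z up. Two brass hose stubs reach 54 mm from its axis, at heights 66 and 24 mm
- neck (a point): on the canister's axis, top of its threaded neck (38 mm over the ribs), 112 mm above the bench. The cap leaves the thread after 7.3 to 8.4 rad of turning, its underside then near 106 mm; a spring inside, pushing up with 3 N, then lifts it about 4 mm more. The neck bears 20 N of contact load from the cap, of which the spring makes 6 N
- dish: round white dish fixed to the bench, 156 mm outside, 146 mm inside, rim 14 mm high, flat floor 4 mm above the bench. Origin: centre of its underside
- jar: bystander: amber jar with red lid, 52 mm in diameter, 85 mm tall, loose; origin: centre of its underside
- beaker: bystander: glass beaker, 56 mm in diameter, 65 mm tall, loose; origin: centre of its underside
- spanner: bystander: small steel spanner 150 mm long lying flat on the bench, loose; its length runs along its own x axis
Things that resemble listed ones, but are neither listed nor needed, are in the scene too. What is meant by the cap is not brown, orange or yellow, and is the smaller of those in its own colour.

How it is judged:
On the way:
1. the cap is off the thread and lifted clear of the neck, held in the fingers (z of cap in the frame of canister above 0.125 m and contact force between the fingers and cap above 1 N), for 0.1 s.
At the end, for the whole second after the job is handed in: The cap lies flat and right side up (within 7 degrees) on the dish floor (underside within 3 mm of it), its centre within 50 mm of the dish's centre, at rest and released (horizontal distance between cap and dish below 0.05 m and z of cap in the frame of dish between 0.001 and 0.007 m and angle between cap's own z axis and vertical below 0.12 rad and linear speed of cap below 0.02 m/s and contact force between the fingers and cap below 0.1 N); the robot touches nothing.
It fails at once if the neck is forced: over 20 N between the cap and the canister (contact force between cap and canister above 20 N).
It fails at once if the robot presses the canister itself with more than 15 N (contact force between any of the fingers, the arm and canister above 15 N).
It fails at once if the cap is let go (popped off, thrown or dropped) off the thread and over 15 mm above the dish floor (contact force between the fingers and cap below 0.1 N and z of cap in the frame of dish above 0.019 m and (z of cap in the frame of canister above 0.1085 m or horizontal distance between cap and canister above 0.03 m)).
It fails at once if the cap is tipped by more than 45 degrees (angle between cap's own z axis and vertical above 0.785 rad).
It fails at once if the jar, the beaker or the spanner is shoved more than 20 mm (distance of any of jar, beaker, spanner from where it was at the start of the episode above 0.02 m).
It also fails if it takes over 72 s, if anything falls off the work surface, if the arm or the gripper's body presses on something with over 40 N, if the wrist force passes 120 N, or if a joint passes its speed limit or range.

## Working session

There is one attempt and no reset: what is moved stays moved. The work goes in short steps, Python scripts to look and compute and a tool call to move; the robot and the scene stay as the last step left them, time stands still between calls to the robot, and variables do not carry over. Pictures are saved under pics/ and viewed, and the job is handed in when it is done.

Besides the shell and the picture viewer there is one more tool, called after "Call:" in YAML: its name, and indented under it one key for each argument. play_rows: Moves the arm, as the interface text tells. Its arguments: {"type":"object","properties":{"rows":{"type":"array","items":{"type":"array"}},"fingers":{"type":"number"},"newtons":{"type":"number"}},"required":["rows"]}

```bash
ls; mkdir -p pics; python3 - <<'E'
from bench import read_state, eyes, robot
import cv2
s=read_state();print(s)
for n in ["scene","top","wrist"]:
    p=eyes.camera_params(n);print(n,p)
    im=eyes.camera(n);cv2.imwrite(f"pics/{n}0.png",im[:,:,::-1])
E
```

```text
pics
{'t': 0.0, 'joints': array([ 9.71672961e-01,  2.63539985e-01, -4.89579448e-02,  1.25939549e+00,
        3.02551508e-05,  1.41548219e+00]), 'qvel': array([-6.18052572e-04,  2.55498750e-04,  2.66944124e-04,  7.10175207e-04,
       -8.16516832e-04,  5.98529636e-05]), 'joint_torque': array([-3.36990030e-03, -6.37629747e+01,  3.84571195e+01,  1.37649055e-02,
       -3.31851279e-04, -7.65055074e-05]), 'tcp_pos': array([0.22531593, 0.4739675 , 0.3034085 ]), 'orientation': array([-6.91331455e-01, -3.06413889e+00,  1.58441846e-03]), 'force': array([0.09287592, 0.46205368, 0.61018935]), 'torque': array([0.00977979, 0.02166853, 0.00680548]), 'width': 0.08545227524264298}
scene {'fx': 453.0014631344198, 'fy': 453.0014631344198, 'cx': 256.1396201101855, 'cy': 199.4856163604957, 'k1': -0.16426581451859043, 'R': array([[ 0.43799653,  0.89892107, -0.00999724],
       [ 0.57892584, -0.29055272, -0.76185562],
       [-0.68775279,  0.32790246, -0.64766973]]), 't': array([-0.19333118, -0.26456745,  1.37277856])}
top {'fx': 362.63754561128184, 'fy': 362.63754561128184, 'cx': 249.07126363341118, 'cy': 195.11778282928688, 'k1': -0.03431226931424184, 'R': array([[ 0.02555523, -0.99962746,  0.00958518],
       [-0.98600814, -0.02678471, -0.16453121],
       [ 0.16472666, -0.00524643, -0.9863253 ]]), 't': array([-0.06113116,  0.56342673,  0.78951971])}
wrist {'fx': 269.31932994471595, 'fy': 269.31932994471595, 'cx': 260.6572947882683, 'cy': 190.3419904369621, 'k1': -0.06058245886430688, 'R': array([[ 0.42795455,  0.90379931, -0.00130599],
       [ 0.86044199, -0.40698154,  0.30660335],
       [ 0.27657638, -0.13233603, -0.95183648]]), 't': array([-0.52419065, -0.03960644,  0.3801756 ])}
```

View pics/scene0.png

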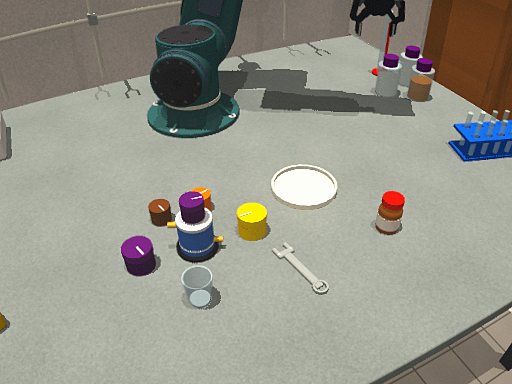

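View pics/top0.png

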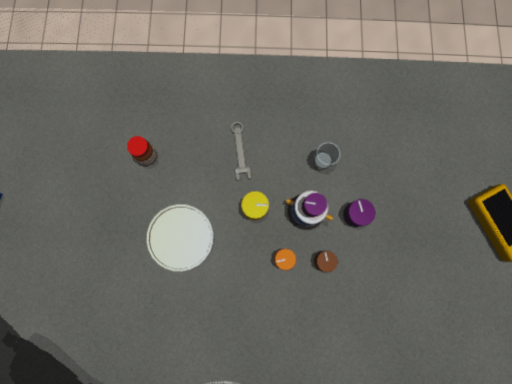

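View pics/wrist0.png

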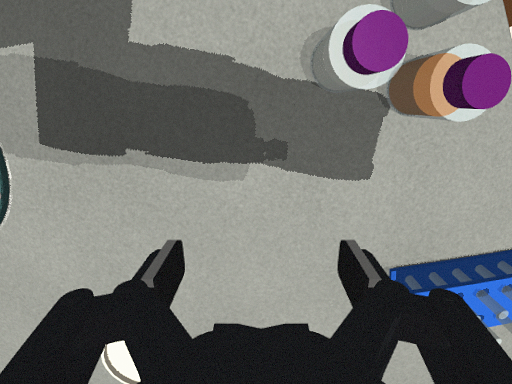

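Candidates for the cap: the purple cap on the blue canister (top 315,204; scene 192,205), the larger loose purple cap (top 361,212; scene 139,255), and the purple lids on the background bottles (scene 390,62; 412,52; 424,66). By the description it is the one on the canister. I'll measure it and check it in a crop.

```bash
cat > h.py <<'E'
import numpy as np, cv2
from bench import read_state, eyes, robot
def ray(p,u,v):
    K=np.array([[p['fx'],0,p['cx']],[0,p['fy'],p['cy']],[0,0,1]])
    q=cv2.undistortPoints(np.array([[[u,v]]],float),K,np.array([p['k1'],0,0,0,0]))[0,0]
    R=np.array(p['R']);t=np.array(p['t'])
    return -R.T@t, R.T@np.array([q[0],q[1],1])
def onplane(p,u,v,z):
    o,d=ray(p,u,v); return o+d*(z-o[2])/d[2]
def proj(p,X):
    K=np.array([[p['fx'],0,p['cx']],[0,p['fy'],p['cy']],[0,0,1]])
    return cv2.projectPoints(np.array([X],float),cv2.Rodrigues(np.array(p['R']))[0],np.array(p['t']),K,np.array([p['k1'],0,0,0,0]))[0][0,0]
def blobs(m,amin=30):
    n,l,s,c=cv2.connectedComponentsWithStats(m.astype(np.uint8))
    return [(s[i].tolist(),c[i].round(1).tolist(),l==i) for i in range(1,n) if s[i][4]>=amin]
E
python3 - <<'E'
from h import *
im=cv2.imread('pics/top0.png');p=eyes.camera_params('top')
hsv=cv2.cvtColor(im,cv2.COLOR_BGR2HSV)
h,s,v=cv2.split(hsv)
for nm,m,z in [('purple',(h>130)&(h<165)&(s>100)&(v>40),.1325),('dish',(v>170)&(s<60),.014),('red',((h<8)|(h>172))&(s>180)&(v>120),.085),('brass',(h>8)&(h<25)&(s>150)&(v>100),.066),('yellow',(h>25)&(h<35)&(s>150),.03)]:
    for st,c,mk in blobs(m,12):
        if st[1]<55: continue
        cs,_=cv2.findContours(mk.astype(np.uint8),0,1); (cc,r)=cv2.minEnclosingCircle(max(cs,key=len))
        ys,xs=np.nonzero(mk)
        P=np.array([onplane(p,x,y,z)[:2] for x,y in max(cs,key=len)[:,0]])
        (wc,wr)=cv2.minEnclosingCircle((P*1000).astype(np.float32))
        print(nm,st,c,'circ',np.round(wc,1),round(wr,1))
a=cv2.resize(im[150:260,260:400],None,fx=5,fy=5,interpolation=cv2.INTER_CUBIC)
s2=cv2.imread('pics/scene0.png')[170:320,110:250]
b=cv2.resize(s2,None,fx=4,fy=4,interpolation=cv2.INTER_CUBIC)
cv2.imwrite('pics/crop_top.png',a);cv2.imwrite('pics/crop_sc.png',b)
E
```

```text
purple [304, 193, 23, 23, 367] [315.2, 204.1] circ [ 535.6 -182.5] 24.0
purple [349, 199, 26, 27, 518] [361.4, 212.6] circ [ 521.6 -278.3] 28.1
dish [434, 55, 33, 7, 173] [450.2, 57.9] circ [ 946.5 -563.3] 43.2
dish [468, 57, 33, 6, 162] [484.3, 59.5] circ [ 953. -656.] 43.6
dish [503, 58, 9, 6, 45] [507.0, 60.4] circ [ 949.3 -718.4] 12.6
dish [296, 191, 31, 32, 192] [309.3, 211.5] circ [ 546.5 -195.9] 38.2
dish [147, 205, 66, 66, 3294] [180.1, 237.7] circ [466.  115.1] 78.0
dish [256, 204, 10, 2, 19] [260.7, 204.5] circ [548.5 -74.3] 10.8
red [127, 136, 20, 20, 305] [136.8, 145.6] circ [665.  209.7] 22.8
brass [476, 184, 36, 76, 552] [494.6, 215.0] circ [ 518.  -634.9] 85.9
brass [286, 199, 5, 5, 19] [288.2, 200.9] circ [ 550.7 -134.1] 5.1
brass [326, 215, 7, 5, 24] [328.9, 217.0] circ [ 517.6 -226.4] 6.8
brass [275, 249, 21, 21, 337] [285.2, 258.9] circ [ 421.8 -128.3] 23.3
brass [318, 252, 19, 19, 211] [327.1, 262.1] circ [ 419.4 -220.1] 21.1
yellow [241, 191, 28, 27, 550] [254.2, 204.5] circ [546.  -59.8] 32.3
```

View pics/crop_top.png

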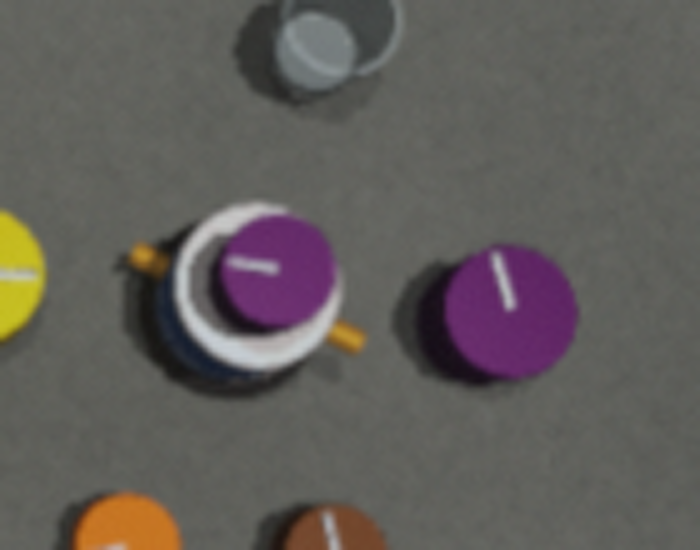

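View pics/crop_sc.png

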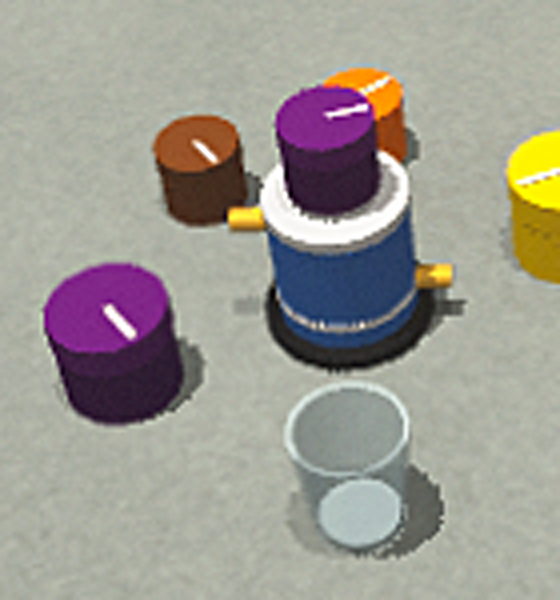

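The crop confirms the choice: the cap on the canister is purple, has a white line and a rim radius of 24.0 mm, while the loose one measures 28 mm and is larger. Now I'll hover over it.

```bash
cat >> h.py <<'E'
from scipy.spatial.transform import Rotation as Ro
def plan(x,y,z,dyaw_world=0):
    s=read_state();R=Ro.from_rotvec(s['orientation'])
    d=R.inv().apply(np.array([x,y,z])-s['tcp_pos'])/0.06
    w=R.inv().apply([0,0,np.radians(dyaw_world)])/np.radians(8)
    print('shift',d.round(3),'turn',w.round(3),'j',s['joints'].round(3))
E
python3 - <<'E'
from h import *
plan(.5356,-.1825,.28)
plan(.5356,-.1825,.28,90)
m=Ro.from_rotvec(read_state()['orientation']).as_matrix();print(m.round(4))
# scene view check of cap top
im=cv2.imread('pics/scene0.png');p=eyes.camera_params('scene')
print(proj(p,[.5356,-.1825,.1325]), proj(p,[.5356,-.1825,.0905]))
E
```

```text
shift [-9.369 -7.662  0.397] turn [0. 0. 0.] j [ 0.972  0.263 -0.049  1.259  0.     1.416]
shift [-9.369 -7.662  0.397] turn [ 1.000e-03 -9.000e-03 -1.125e+01] j [ 0.972  0.263 -0.049  1.259  0.     1.416]
[[-9.031e-01  4.294e-01 -4.000e-04]
 [ 4.294e-01  9.031e-01 -7.000e-04]
 [ 1.000e-04 -8.000e-04 -1.000e+00]]
[190.89131719 198.21618681] [193.10562426 214.5605932 ]
```

Call:
play_rows:
  rows:
    - [[-0.75,-0.6,0],[0,0,0]]
    - [[-1.5,-1.2,0],[0,0,0]]
    - [[-2.25,-1.8,0],[0,0,0]]
    - [[-3,-2.4,0],[0,0,0]]
    - [[-3.75,-3.0,0],[0,0,0]]
    - [[-4.5,-3.6,0],[0,0,0]]
    - [[-5.25,-4.2,0],[0,0,0]]
    - [[-6,-4.9,0],[0,0,0]]
  fingers: -1
  newtons: 20

```text
t: 1.15
tcp_pos: [0.4248, 0.0522, 0.3039]
orientation: [0.691, 3.064, 0.0]
force: [0.2, 0.2, 0.2]
width: 0.0854
```

Call:
play_rows:
  rows:
    - [[-0.75,-0.6,0],[0,0,0]]
    - [[-1.5,-1.2,0],[0,0,0]]
    - [[-2.25,-1.8,0.2],[0,0,0]]
    - [[-3,-2.4,0.4],[0,0,0]]
    - [[-3.37,-2.76,0.4],[0,0,0]]
    - [[-3.37,-2.76,0.4],[0,0,0]]
    - [[-3.37,-2.76,0.4],[0,0,0]]

```text
t: 2.02
tcp_pos: [0.5355, -0.1818, 0.2798]
orientation: [-0.691, -3.064, -0.0]
force: [-0.6, 0.4, 1.4]
width: 0.0853
```

```bash
cat > look.py <<'E'
from h import *
import sys
n=sys.argv[1]
p=eyes.camera_params('wrist');im=eyes.camera('wrist')[:,:,::-1].copy();cv2.imwrite(f'pics/{n}.png',im)
h,s,v=cv2.split(cv2.cvtColor(im,cv2.COLOR_BGR2HSV))
z=float(sys.argv[2])
m=(h>130)&(h<165)&(s>100)&(v>float(sys.argv[3]) if len(sys.argv)>3 else 40)
m=(h>130)&(h<165)&(s>100)&(v>(float(sys.argv[3]) if len(sys.argv)>3 else 40))
for st,c,mk in blobs(m,200):
    cs,_=cv2.findContours(mk.astype(np.uint8),0,1)
    P=np.array([onplane(p,x,y,z)[:2]*1000 for x,y in max(cs,key=len)[:,0]],np.float32)
    (wc,wr)=cv2.minEnclosingCircle(P); e=cv2.fitEllipse(P)
    print(st,c,'circ',np.round(wc,1),round(wr,1),'ell',np.round(e[0],1),np.round(e[1],1))
s=read_state();print(s['t'],s['tcp_pos'].round(4),s['joints'].round(3),s['orientation'].round(4),s['force'].round(2),s['width'])
E
python3 look.py w1 .1325
```

```text
[234, 168, 54, 59, 2257] [259.6, 199.0] circ [ 532.8 -181. ] 26.5 ell [ 534.  -181.9] [45.4 50.4]
[143, 189, 55, 51, 1987] [169.2, 212.9] circ [ 512.6 -258.8] 25.8 ell [ 512.1 -259.8] [43.6 50.1]
2.075 [ 0.5355 -0.1815  0.28  ] [-0.471  0.341  0.     1.231  0.    -0.028] [-6.9050e-01 -3.0646e+00 -3.0000e-04] [ 0.68  0.87 -0.09] 0.0856963763422581
```

View pics/w1.png

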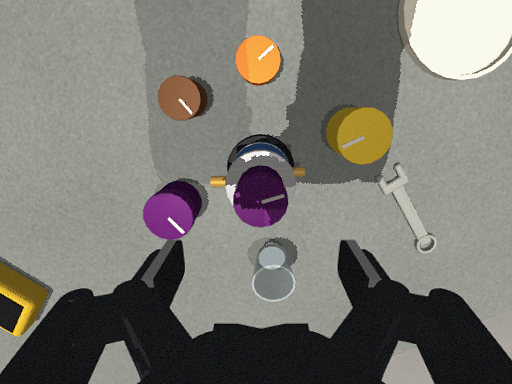

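The wrist view shows the cap at about (260,199), with its line to the right. The top face and the skirt are merged in the mask, so I'll look closer to separate them.

```bash
python3 - <<'E'
from h import *
im=cv2.imread('pics/w1.png');c=im[155:240,220:305]
cv2.imwrite('pics/w1c.png',cv2.resize(c,None,fx=7,fy=7,interpolation=cv2.INTER_NEAREST))
hsv=cv2.cvtColor(im,cv2.COLOR_BGR2HSV)
for x in (248,258,270): print([tuple(hsv[y,x]) [2] for y in range(160,232,2)])
E
```

```text
[np.uint8(244), np.uint8(103), np.uint8(108), np.uint8(107), np.uint8(76), np.uint8(36), np.uint8(45), np.uint8(38), np.uint8(48), np.uint8(50), np.uint8(47), np.uint8(54), np.uint8(53), np.uint8(51), np.uint8(50), np.uint8(55), np.uint8(52), np.uint8(52), np.uint8(52), np.uint8(55), np.uint8(50), np.uint8(51), np.uint8(54), np.uint8(53), np.uint8(49), np.uint8(125), np.uint8(114), np.uint8(118), np.uint8(116), np.uint8(113), np.uint8(112), np.uint8(116), np.uint8(128), np.uint8(154), np.uint8(169), np.uint8(157)]
[np.uint8(112), np.uint8(108), np.uint8(107), np.uint8(34), np.uint8(38), np.uint8(32), np.uint8(45), np.uint8(50), np.uint8(58), np.uint8(54), np.uint8(48), np.uint8(55), np.uint8(53), np.uint8(53), np.uint8(57), np.uint8(55), np.uint8(60), np.uint8(54), np.uint8(51), np.uint8(52), np.uint8(70), np.uint8(121), np.uint8(53), np.uint8(52), np.uint8(48), np.uint8(120), np.uint8(118), np.uint8(114), np.uint8(113), np.uint8(114), np.uint8(116), np.uint8(113), np.uint8(112), np.uint8(115), np.uint8(157), np.uint8(156)]
[np.uint8(111), np.uint8(109), np.uint8(113), np.uint8(106), np.uint8(38), np.uint8(36), np.uint8(36), np.uint8(46), np.uint8(42), np.uint8(56), np.uint8(55), np.uint8(54), np.uint8(53), np.uint8(55), np.uint8(55), np.uint8(51), np.uint8(53), np.uint8(52), np.uint8(53), np.uint8(123), np.uint8(122), np.uint8(49), np.uint8(53), np.uint8(53), np.uint8(56), np.uint8(74), np.uint8(75), np.uint8(74), np.uint8(70), np.uint8(79), np.uint8(130), np.uint8(72), np.uint8(88), np.uint8(157), np.uint8(152), np.uint8(155)]
```

View pics/w1c.png

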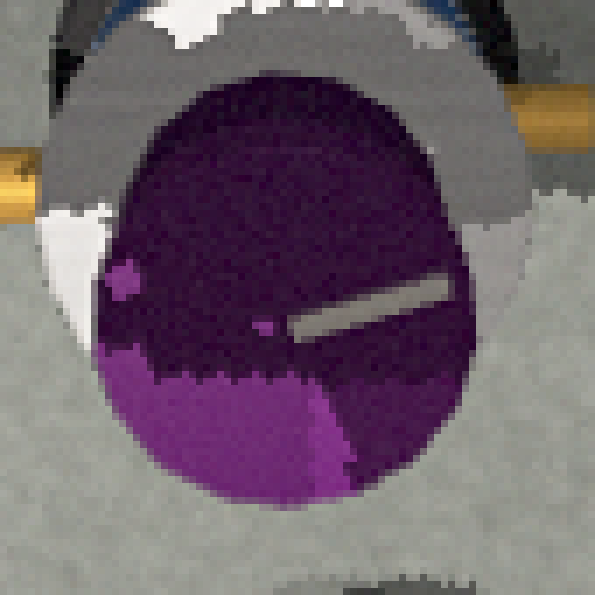

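```bash
cat > fit.py <<'E'
from h import *
from scipy.optimize import least_squares
def fit(p,im,box,z,r=24.,sel=None):
    h,s,v=cv2.split(cv2.cvtColor(im,cv2.COLOR_BGR2HSV))
    m=((h>125)&(h<170)&(s>90)).astype(np.uint8)
    x0,y0,x1,y1=box; mm=np.zeros_like(m);mm[y0:y1,x0:x1]=m[y0:y1,x0:x1]
    mm=cv2.morphologyEx(mm,cv2.MORPH_CLOSE,np.ones((7,7),np.uint8))
    cs,_=cv2.findContours(mm,0,1);C=max(cs,key=cv2.contourArea)[:,0].astype(float)
    C=np.array([c for c in C if sel is None or sel(*c)])
    P=np.array([onplane(p,x,y,z)[:2]*1000 for x,y in C])
    f=least_squares(lambda q:np.hypot(*(P-q[:2]).T)-q[2],[*P.mean(0),r],loss='soft_l1',f_scale=.5)
    g=least_squares(lambda q:np.hypot(*(P-q[:2]).T)-r,P.mean(0),loss='soft_l1',f_scale=.5)
    return f.x.round(2),g.x.round(2),len(P)
E
python3 - <<'E'
from fit import *
im=cv2.imread('pics/w1.png');p=eyes.camera_params('wrist')
for y in (190,198,203): print(fit(p,im,(220,155,300,240),.1328,sel=lambda u,v:v>y))
imt=cv2.imread('pics/top0.png');pt=eyes.camera_params('top')
print(fit(pt,imt,(300,185,335,225),.1328))
print(fit(pt,imt,(300,185,335,225),.1328,sel=lambda u,v:u-315-(v-204)>-5))
ims=cv2.imread('pics/scene0.png');ps=eyes.camera_params('scene')
print(fit(ps,ims,(175,190,210,225),.1328,sel=lambda u,v:v<199))
E
```

```text
(array([ 535.73, -182.33,   22.85]), array([ 534.46, -181.87]), 95)
(array([ 535.78, -182.38,   22.81]), array([ 534.39, -181.85]), 79)
(array([ 535.73, -182.47,   22.81]), array([ 534.39, -181.87]), 69)
(array([ 535.58, -181.65,   23.07]), array([ 535.53, -181.42]), 63)
(array([ 536.75, -183.36,   21.78]), array([ 534.88, -181.31]), 36)
(array([ 538.41, -184.05,   22.39]), array([ 540.24, -184.85]), 28)
```

Call:
play_rows:
  rows:
    - [[0,0,0],[0,0,1.3]]
    - [[0,0,0],[0,0,2.6]]
    - [[0,0,0],[0,0,3.9]]
    - [[0,0,0],[0,0,5.2]]
    - [[0,0,0],[0,0,6.5]]
    - [[0,0,0],[0,0,7.8]]
    - [[0,0,0],[0,0,9.1]]
    - [[0,0,0],[0,0,10.4]]

```text
t: 3.08
tcp_pos: [0.5356, -0.1811, 0.2803]
orientation: [2.556, 1.826, 0.0]
force: [0.1, -0.1, 0.1]
width: 0.0855
```

```bash
python3 look.py w2 .1328
```

```text
[236, 168, 54, 58, 2283] [262.8, 198.2] circ [ 536.5 -179.7] 26.3 ell [ 536.7 -180.6] [45.2 51.3]
[266, 227, 47, 59, 1767] [288.4, 260.4] circ [ 539.9 -242.7] 30.9 ell [ 540.1 -246.7] [42.4 56. ]
3.125 [ 0.5356 -0.1812  0.2803] [-0.47   0.34   0.     1.231  0.     1.44 ] [2.5641e+00 1.8145e+00 4.0000e-04] [ 0.06 -0.49 -0.44] 0.08510533975767771
```

Call:
play_rows:
  rows:
    - [[0,0,0],[0,0,1.3]]
    - [[0,0,0],[0,0,2.6]]
    - [[0,0,0],[0,0,3.9]]
    - [[0,0,0],[0,0,5.2]]
    - [[0,0,0],[0,0,6.5]]
    - [[0,0,0],[0,0,7.8]]
    - [[0,0,0],[0,0,9.1]]
    - [[0,0,0],[0,0,10.4]]

```text
t: 4.12
tcp_pos: [0.5356, -0.1814, 0.2803]
orientation: [3.125, -0.326, 0.001]
force: [0.4, -0.1, 0.0]
width: 0.0853
```

```bash
python3 look.py w3 .1328
```

```text
[337, 128, 58, 56, 2343] [366.0, 155.7] circ [ 555.4 -273.5] 25.5 ell [ 554.1 -274.1] [43.5 48.7]
[235, 165, 55, 59, 2279] [262.8, 194.7] circ [ 538.6 -183.8] 26.3 ell [ 538.  -183.6] [45.2 50.5]
4.175 [ 0.5356 -0.1814  0.2802] [-4.710e-01  3.400e-01  1.000e-03  1.231e+00  0.000e+00  2.889e+00] [ 3.123e+00 -3.411e-01  5.000e-04] [0.23 0.48 0.08] 0.08558767050152459
```

View pics/w2.png

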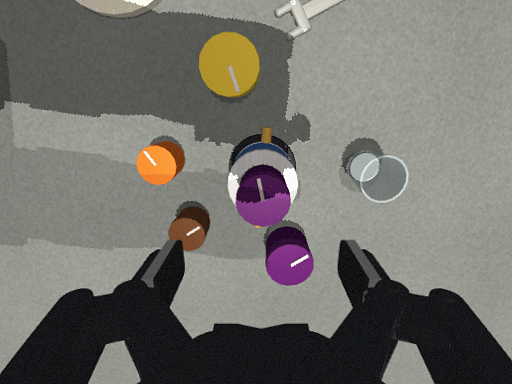

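View pics/w3.png

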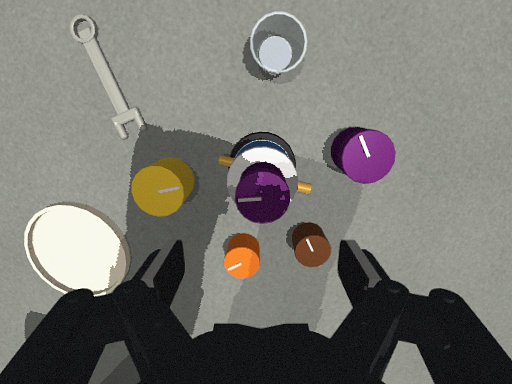

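Both views show the cap, at (263,198) and (263,195), clear on every side for the jaws. I'll combine the three yaws.

```bash
python3 - <<'E'
from fit import *
p3=eyes.camera_params('wrist')
R3=np.array(p3['R']);t3=np.array(p3['t']);s=read_state()
Rt=Ro.from_rotvec(s['orientation']).as_matrix();tp=s['tcp_pos']
Rc=R3@Rt; tc=R3@tp+t3   # cam from tool
P=[('w1',[-.69050,-3.0646,-.0003],[.5355,-.1815,.2800],195,(220,155,300,240)),('w2',[2.5641,1.8145,.0004],[.5356,-.1812,.2803],194,(220,155,300,229)),('w3',[3.123,-.3411,.0005],[.5356,-.1814,.2802],191,(220,155,300,240))]
for z in(.1318,.1328):
 for n,o,t,yc,b in P:
  R=Rc@Ro.from_rotvec(o).as_matrix().T; tt=tc-R@np.array(t)
  p=dict(p3,R=R,t=tt)
  f,g,k=fit(p,cv2.imread(f'pics/{n}.png'),b,z,sel=lambda u,v:v>yc+3)
  rel=Ro.from_rotvec(o).inv().apply(np.array([*f[:2],0])/1000-np.array([*t[:2],0]))*1000
  print(z,n,f,g,k,'tool rel',rel.round(2))
E
```

```text
0.1318 w1 [ 538.39 -182.95   22.92] [ 537.13 -182.47] 79 tool rel [-3.23 -0.07 -0.  ]
0.1318 w2 [ 537.19 -185.9    23.12] [ 538.   -185.13] 118 tool rel [-3.9   3.06  0.  ]
0.1318 w3 [ 535.86 -183.13   23.07] [ 536.99 -183.43] 79 tool rel [0.63 1.63 0.  ]
0.1328 w1 [ 538.05 -182.79   22.81] [ 536.67 -182.26] 79 tool rel [-2.86 -0.07 -0.  ]
0.1328 w2 [ 537.3  -185.54   23.02] [ 538.21 -184.69] 118 tool rel [-3.53  3.05  0.  ]
0.1328 w3 [ 536.21 -183.2    22.96] [ 537.46 -183.53] 79 tool rel [0.98 1.63 0.  ]
```

```bash
python3 - <<'E'
from fit import *
for i in range(2):
    p=eyes.camera_params('wrist');s=read_state();R=np.array(p['R']);T=Ro.from_rotvec(s['orientation']).as_matrix()
    print((R@T).round(4).tolist(),(R@s['tcp_pos']+p['t']).round(4))
    im=eyes.camera('wrist')[:,:,::-1].copy();cv2.imwrite('pics/w4.png',im)
    print(fit(p,im,(220,155,300,240),.1328,sel=lambda u,v:v>194))
# shoulder ring edges check in top
E
python3 - <<'E'
import numpy as np
from scipy.spatial.transform import Rotation as Ro
R=np.array([[ 0.42795455,  0.90379931, -0.00130599],[ 0.86044199, -0.40698154,  0.30660335],[ 0.27657638, -0.13233603, -0.95183648]]);t=np.array([-0.52419065, -0.03960644,  0.3801756 ])
T=Ro.from_rotvec([-6.91331455e-01, -3.06413889e+00,  1.58441846e-03]).as_matrix()
print((R@T).round(4).tolist(),R@np.array([0.22531593, 0.4739675 , 0.3034085 ])+t)
E
```

```text
[[0.0015, 1.0, -0.0003], [-0.9516, 0.0014, -0.3074], [-0.3074, 0.0008, 0.9516]] [-0.0003  0.0524  0.0903]
(array([ 536.39, -183.2 ,   22.99]), array([ 537.61, -183.52]), 80)
[[0.0016, 1.0, -0.0003], [-0.9516, 0.0014, -0.3075], [-0.3075, 0.0007, 0.9516]] [-0.0002  0.0524  0.0903]
(array([ 536.36, -183.2 ,   23.03]), array([ 537.54, -183.47]), 79)
[[0.0016, 1.0, 0.0002], [-0.9518, 0.0016, -0.3068], [-0.3068, 0.0003, 0.9518]] [0.00020958 0.05439489 0.09097441]
```

```bash
python3 - <<'E'
import numpy as np
from scipy.spatial.transform import Rotation as Ro
D=[([-.69050,-3.0646,-.0003],[535.5,-181.5],[-2.86,-.07]),([2.56,1.820,.0004],[535.6,-181.2],[-3.53,3.05]),([3.123,-.3411,.0005],[535.6,-181.4],[.98,1.63])]
A=[];b=[]
for o,t,r in D:
    M=Ro.from_rotvec(o).as_matrix()[:2,:2]
    A.append(np.hstack([np.eye(2),-M]));b.append(np.array(t)+M@np.array(r))
A=np.vstack(A);b=np.hstack(b)
x,res,_,_=np.linalg.lstsq(A,b,rcond=None);print(x,(A@x-b).round(2))
x,res,_,_=np.linalg.lstsq(A[[0,1,4,5]],b[[0,1,4,5]],rcond=None);print(x)
E
```

```text
[ 537.10832626 -183.29720423    1.1944551    -0.63444683] [ 0.41 -0.45 -0.01  0.9  -0.4  -0.46]
[ 5.37105909e+02 -1.82891718e+02  8.12417996e-01 -4.98531866e-01]
```

```bash
python3 - <<'E'
from h import *
plan(.5371,-.1831,.176)
E
```

```text
shift [0.028 0.02  1.736] turn [0. 0. 0.] j [-4.710e-01  3.410e-01  1.000e-03  1.231e+00  0.000e+00  2.871e+00]
```

Call:
play_rows:
  rows:
    - [[0.03,0.02,0.6],[0,0,0]]
    - [[0.03,0.02,1.2],[0,0,0]]
    - [[0.03,0.02,1.6],[0,0,0]]
    - [[0.03,0.02,1.735],[0,0,0]]
    - [[0.03,0.02,1.735],[0,0,0]]

```text
t: 4.9
tcp_pos: [0.5374, -0.1837, 0.1761]
orientation: [-3.125, 0.319, 0.0]
force: [-0.1, -0.7, 0.3]
width: 0.0853
```

Call:
play_rows:
  rows:
    - [[0,0,0],[0,0,0]]
    - [[0,0,0],[0,0,0]]
    - [[0,0,0],[0,0,0]]
  fingers: -0.25

```text
t: 5.28
tcp_pos: [0.5375, -0.1839, 0.1762]
orientation: [3.125, -0.323, 0.001]
force: [-0.0, -0.8, 0.1]
width: 0.0537
```

```bash
cat > st.py <<'E'
from h import *
s=read_state();R=Ro.from_rotvec(s['orientation'])
print(round(s['t'],2),s['tcp_pos'].round(4),'j',s['joints'].round(3),'w',s['width'].round(5),'F',s['force'].round(2),'Ftool',R.inv().apply(s['force']).round(2),'Ttool',R.inv().apply(s['torque']).round(3))
E
python3 st.py; python3 - <<'E'
from h import *
for n in('scene','wrist'): cv2.imwrite(f'pics/{n}5.png',eyes.camera(n)[:,:,::-1])
im=cv2.imread('pics/scene5.png')[120:270,100:300]; cv2.imwrite('pics/scene5c.png',cv2.resize(im,None,fx=4,fy=4,interpolation=cv2.INTER_CUBIC))
E
```

```text
Traceback (most recent call last):
  File "st.py", line 3, in <module>
    print(round(s['t'],2),s['tcp_pos'].round(4),'j',s['joints'].round(3),'w',s['width'].round(5),'F',s['force'].round(2),'Ftool',R.inv().apply(s['force']).round(2),'Ttool',R.inv().apply(s['torque']).round(3))
                                                                             ^^^^^^^^^^^^^^^^
AttributeError: 'float' object has no attribute 'round'
```

View pics/scene5c.png

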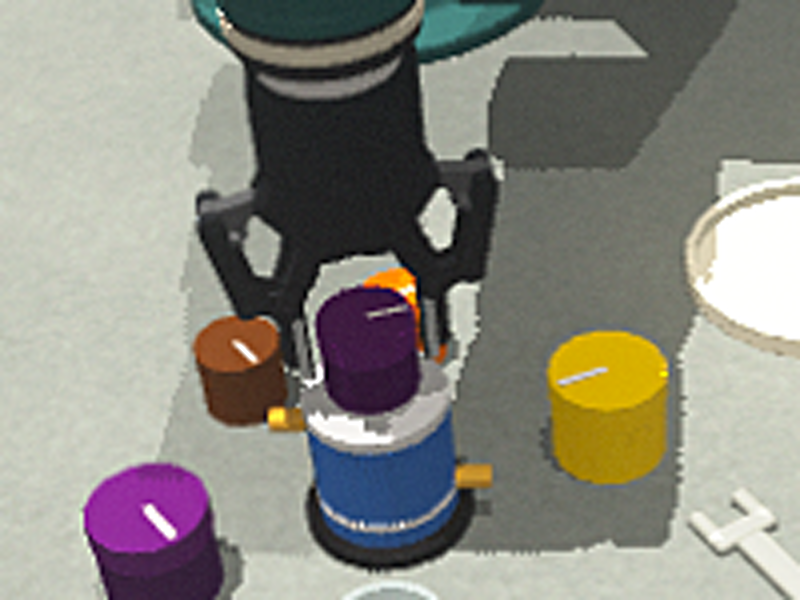

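View pics/wrist5.png

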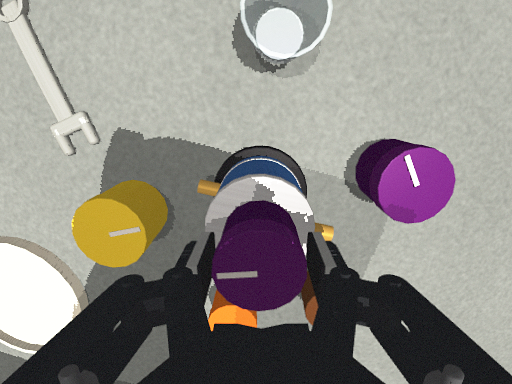

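The jaws straddle the rim: the cap spans columns 213 to 307 in the wrist view, with similar gaps to the pads. I'll close in small steps and watch for side force.

```bash
sed -i "s/s\['width'\].round(5)/round(float(s['width']),5)/" st.py; python3 st.py
```

```text
5.38 [ 0.5374 -0.1839  0.176 ] j [-0.473  0.403 -0.195  0.972  0.     2.875] w 0.05343 F [ 0.23 -0.17  0.01] Ftool [ 0.26  0.12 -0.01] Ttool [ 0.013 -0.002  0.017]
```

Call:
play_rows:
  rows:
    - [[0,0,0],[0,0,0]]
    - [[0,0,0],[0,0,0]]
  fingers: -0.18

```text
t: 5.62
tcp_pos: [0.5374, -0.1839, 0.1758]
orientation: [3.125, -0.324, 0.0]
force: [0.3, 0.2, -0.1]
width: 0.0504
```

```bash
python3 st.py
```

```text
5.62 [ 0.5374 -0.1839  0.1758] j [-0.473  0.403 -0.196  0.972  0.     2.875] w 0.0504 F [ 0.28  0.23 -0.11] Ftool [ 0.23 -0.28  0.11] Ttool [-0.026 -0.01  -0.033]
```

Call:
play_rows:
  rows:
    - [[0,0,0],[0,0,0]]
    - [[0,0,0],[0,0,0]]
  fingers: -0.16

```text
t: 5.88
tcp_pos: [0.5373, -0.1838, 0.1758]
orientation: [-3.125, 0.324, 0.0]
force: [0.4, -0.1, 0.5]
width: 0.0497
```

```bash
python3 st.py
```

```text
5.88 [ 0.5373 -0.1838  0.1758] j [-0.473  0.403 -0.196  0.972  0.     2.875] w 0.0497 F [ 0.38 -0.05  0.46] Ftool [ 0.38 -0.03 -0.46] Ttool [ 0.074 -0.007 -0.011]
```

Call:
play_rows:
  rows:
    - [[0,0,0],[0,0,0]]
    - [[0,0,0],[0,0,0]]
  fingers: -0.14

```text
t: 6.12
tcp_pos: [0.5374, -0.1838, 0.1758]
orientation: [-3.125, 0.324, -0.0]
force: [0.5, 0.8, 0.6]
width: 0.0485
```

```bash
python3 st.py
```

```text
6.12 [ 0.5374 -0.1838  0.1758] j [-0.473  0.403 -0.196  0.972  0.     2.875] w 0.04851 F [0.47 0.76 0.56] Ftool [ 0.3  -0.85 -0.56] Ttool [0.241 0.007 0.032]
```

Call:
play_rows:
  rows:
    - [[0,0,0],[0,0,0]]
    - [[0,0,0],[0,0,0]]
  fingers: -0.125

```text
t: 6.38
tcp_pos: [0.5374, -0.1838, 0.1758]
orientation: [-3.125, 0.324, -0.0]
force: [1.0, 1.6, 1.6]
width: 0.0479
```

```bash
python3 st.py
```

```text
6.38 [ 0.5374 -0.1838  0.1758] j [-0.473  0.403 -0.196  0.972  0.     2.875] w 0.04786 F [0.96 1.59 1.55] Ftool [ 0.61 -1.75 -1.55] Ttool [ 0.346 -0.039 -0.016]
```

Call:
play_rows:
  rows:
    - [[0,-0.01,-0.005],[0,0,0]]
    - [[0,-0.01,-0.005],[0,0,0]]
  fingers: -0.115

```text
t: 6.62
tcp_pos: [0.5374, -0.1836, 0.176]
orientation: [3.124, -0.324, -0.0]
force: [-1.0, -3.8, -1.5]
width: 0.0477
```

```bash
python3 st.py
```

```text
6.62 [ 0.5374 -0.1836  0.176 ] j [-4.720e-01  4.030e-01 -1.950e-01  9.730e-01 -1.000e-03  2.876e+00] w 0.0477 F [-1.04 -3.78 -1.46] Ftool [-0.24  3.91  1.47] Ttool [-0.738  0.012  0.011]
```

Call:
play_rows:
  rows:
    - [[0,0,0],[0,0,0]]
    - [[0,0,0],[0,0,0]]
  fingers: -0.05

```text
t: 6.88
tcp_pos: [0.5374, -0.1834, 0.1761]
orientation: [3.125, -0.324, -0.0]
force: [-0.0, -2.3, 0.3]
width: 0.0476
```

```bash
python3 st.py
```

```text
6.88 [ 0.5374 -0.1834  0.1761] j [-0.472  0.403 -0.195  0.973 -0.     2.876] w 0.04756 F [-0.03 -2.34  0.34] Ftool [ 0.46  2.3  -0.34] Ttool [-0.6  -0.02  0.01]
```

Call:
play_rows:
  rows:
    - [[0,0.005,0],[0,0,0]]
    - [[0,0.005,0],[0,0,0]]
  fingers: 0.2

```text
t: 7.12
tcp_pos: [0.5374, -0.1835, 0.1761]
orientation: [-3.125, 0.323, -0.0]
force: [0.1, -0.9, -0.2]
width: 0.0473
```

```bash
python3 st.py
```

```text
7.12 [ 0.5374 -0.1835  0.1761] j [-0.473  0.403 -0.195  0.973  0.     2.875] w 0.04734 F [ 0.14 -0.87 -0.17] Ftool [0.31 0.82 0.17] Ttool [-0.158  0.081  0.025]
```

Call:
play_rows:
  rows:
    - [[0,0,-0.003],[0,0,-0.7]]
    - [[0,0,-0.006],[0,0,-1.4]]
    - [[0,0,-0.009],[0,0,-2.1]]
    - [[0,0,-0.0124],[0,0,-2.8]]
    - [[0,0,-0.0124],[0,0,-2.8]]

```text
t: 7.75
tcp_pos: [0.5374, -0.1834, 0.1768]
orientation: [-3.128, -0.289, -0.0]
force: [-0.1, -0.4, 1.1]
width: 0.0469
```

```bash
python3 st.py
```

```text
7.75 [ 0.5374 -0.1834  0.1768] j [-0.472  0.402 -0.194  0.975  0.     2.485] w 0.04686 F [-0.08 -0.45  1.06] Ftool [-0.16  0.42 -1.06] Ttool [ 0.105  0.025 -0.04 ]
```

```bash
python3 - <<'E'
from h import *
im=eyes.camera('wrist')[:,:,::-1].copy();cv2.imwrite('pics/w6.png',im)
a=cv2.imread('pics/wrist5.png')[180:330,180:340]
cv2.imwrite('pics/w6c.png',cv2.resize(np.hstack([a,im[180:330,180:340]]),None,fx=2.4,fy=2.4))
E
```

```text
(no output)
```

View pics/w6c.png

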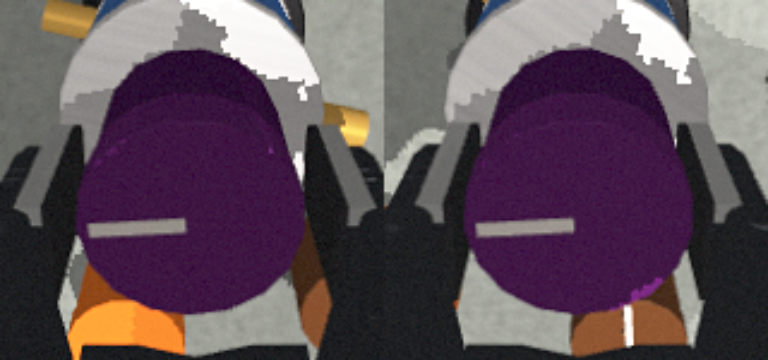

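The line stays fixed in the tool frame, so the cap turns with the jaws. I'll continue.

Call:
play_rows:
  rows:
    - [[0,0,-0.0045],[0,0,-1]]
    - [[0,0,-0.009],[0,0,-2]]
    - [[0,0,-0.0135],[0,0,-3]]
    - [[0,0,-0.018],[0,0,-4]]
    - [[0,0,-0.0225],[0,0,-5]]
    - [[0,0,-0.027],[0,0,-6]]

```text
t: 8.55
tcp_pos: [0.5374, -0.1836, 0.1784]
orientation: [-2.738, -1.539, -0.0]
force: [0.2, -0.5, -1.4]
width: 0.0475
```

```bash
python3 st.py
```

```text
8.55 [ 0.5374 -0.1836  0.1784] j [-0.473  0.401 -0.191  0.979  0.     1.645] w 0.04749 F [ 0.15 -0.48 -1.37] Ftool [-0.33  0.38  1.37] Ttool [0.011 0.025 0.076]
```

Call:
play_rows:
  rows:
    - [[0,0,-0.004],[0,0,-1]]
    - [[0,0,-0.008],[0,0,-2]]
    - [[0,0,-0.0125],[0,0,-3]]
    - [[0,0,-0.017],[0,0,-4]]
    - [[0,0,-0.021],[0,0,-5]]
    - [[0,0,-0.0255],[0,0,-6]]
    - [[0,0,-0.03],[0,0,-7]]
    - [[0,0,-0.0345],[0,0,-8]]

```text
t: 9.55
tcp_pos: [0.5375, -0.1835, 0.1805]
orientation: [1.506, 2.757, 0.0]
force: [0.5, 1.5, -0.0]
width: 0.0475
```

```bash
python3 st.py
```

```text
9.55 [ 0.5375 -0.1835  0.1805] j [-0.473  0.4   -0.188  0.984  0.     0.528] w 0.04748 F [ 0.55  1.48 -0.03] Ftool [0.95 1.26 0.03] Ttool [-0.153  0.175  0.054]
```

Call:
play_rows:
  rows:
    - [[0,0,-0.0045],[0,0,-1]]
    - [[0,0,-0.009],[0,0,-2]]
    - [[0,0,-0.0135],[0,0,-3]]
    - [[0,0,-0.018],[0,0,-4]]
    - [[0,0,-0.022],[0,0,-5]]
    - [[0,0,-0.0265],[0,0,-6]]
    - [[0,0,-0.031],[0,0,-7]]
    - [[0,0,-0.0355],[0,0,-8]]

```text
t: 10.55
tcp_pos: [0.5375, -0.1834, 0.1826]
orientation: [-0.184, 3.136, 0.001]
force: [1.5, 1.1, -0.4]
width: 0.0475
```

```bash
python3 st.py
```

```text
10.55 [ 0.5375 -0.1834  0.1826] j [-0.472  0.398 -0.184  0.989  0.001 -0.589] w 0.04746 F [ 1.5   1.14 -0.36] Ftool [-1.62  0.95  0.36] Ttool [-0.156 -0.224  0.013]
```

Call:
play_rows:
  rows:
    - [[-0.002,0.002,-0.0045],[0,0,-1]]
    - [[-0.002,0.002,-0.009],[0,0,-2]]
    - [[-0.002,0.002,-0.0135],[0,0,-3]]
    - [[-0.002,0.002,-0.018],[0,0,-4]]
    - [[-0.002,0.002,-0.022],[0,0,-5]]
    - [[-0.002,0.002,-0.0265],[0,0,-6]]
    - [[-0.002,0.002,-0.031],[0,0,-7]]
    - [[-0.002,0.002,-0.0355],[0,0,-8]]

```text
t: 11.55
tcp_pos: [0.5374, -0.1832, 0.1847]
orientation: [-1.818, 2.562, 0.001]
force: [-0.3, 2.0, -0.2]
width: 0.0474
```

```bash
python3 st.py
```

```text
11.55 [ 0.5374 -0.1832  0.1847] j [-0.472  0.396 -0.18   0.994  0.    -1.706] w 0.04742 F [-0.27  1.99 -0.2 ] Ftool [-1.79  0.92  0.2 ] Ttool [-0.064 -0.249  0.081]
```

Call:
play_rows:
  rows:
    - [[-0.003,0.0015,-0.0045],[0,0,-1]]
    - [[-0.003,0.0015,-0.009],[0,0,-2]]
    - [[-0.003,0.0015,-0.0135],[0,0,-3]]
    - [[-0.003,0.0015,-0.018],[0,0,-4]]
    - [[-0.003,0.0015,-0.022],[0,0,-5]]
    - [[-0.003,0.0015,-0.0265],[0,0,-6]]
    - [[-0.003,0.0015,-0.031],[0,0,-7]]
    - [[-0.003,0.0015,-0.0355],[0,0,-8]]

```text
t: 12.55
tcp_pos: [0.5374, -0.1831, 0.1868]
orientation: [-2.899, 1.21, 0.0]
force: [-0.5, -0.9, 0.2]
width: 0.0469
```

```bash
python3 st.py
```

```text
12.55 [ 0.5374 -0.1831  0.1868] j [-0.472  0.395 -0.177  1.     0.    -2.823] w 0.04693 F [-0.54 -0.91  0.18] Ftool [ 0.27  1.02 -0.18] Ttool [-0.026 -0.07   0.031]
```

Call:
play_rows:
  rows:
    - [[0,0,0],[0,0,0]]
    - [[0,0,0],[0,0,0]]
    - [[0,0,0],[0,0,1.3]]
    - [[0,0,0],[0,0,2.6]]
    - [[0,0,0],[0,0,3.9]]
    - [[0,0,0],[0,0,5.2]]
    - [[0,0,0],[0,0,6.5]]
    - [[0,0,0],[0,0,7.8]]
  fingers: -0.4

```text
t: 13.55
tcp_pos: [0.5375, -0.1832, 0.1869]
orientation: [-1.839, 2.547, -0.0]
force: [-0.4, -0.1, -0.2]
width: 0.0599
```

```bash
python3 st.py
```

```text
13.55 [ 0.5375 -0.1832  0.1869] j [-0.472  0.395 -0.177  0.999  0.    -1.722] w 0.05986 F [-0.38 -0.15 -0.19] Ftool [0.26 0.32 0.19] Ttool [ 0.004 -0.075 -0.031]
```

Call:
play_rows:
  rows:
    - [[0,0,0],[0,0,1.3]]
    - [[0,0,0],[0,0,2.6]]
    - [[0,0,0],[0,0,3.9]]
    - [[0,0,0],[0,0,5.2]]
    - [[0,0,0],[0,0,6.5]]
    - [[0,0,0],[0,0,7.8]]
    - [[0,0,0],[0,0,9.1]]
    - [[0,0,0],[0,0,10.4]]

```text
t: 14.55
tcp_pos: [0.5375, -0.1832, 0.1869]
orientation: [0.316, 3.126, 0.0]
force: [-0.1, 0.3, -0.2]
width: 0.0597
```

Call:
play_rows:
  rows:
    - [[0,0,0],[0,0,1.3]]
    - [[0,0,0],[0,0,2.6]]
    - [[0,0,0],[0,0,3.9]]
    - [[0,0,0],[0,0,4.3]]
    - [[0,0,0],[0,0,4.3]]
  fingers: -0.2

```text
t: 15.18
tcp_pos: [0.5375, -0.1833, 0.1869]
orientation: [1.216, 2.897, 0.0]
force: [0.5, 0.9, 0.7]
width: 0.0509
```

```bash
python3 st.py; python3 - <<'E'
from h import *
im=eyes.camera('wrist')[:,:,::-1].copy();cv2.imwrite('pics/w7.png',im)
s=eyes.camera('scene')[:,:,::-1].copy();cv2.imwrite('pics/s7.png',cv2.resize(s[130:250,130:290],None,fx=4,fy=4,interpolation=cv2.INTER_CUBIC))
E
```

```text
15.18 [ 0.5375 -0.1833  0.1869] j [-0.472  0.395 -0.177  0.999  0.     0.323] w 0.05092 F [0.51 0.89 0.66] Ftool [ 0.28  0.99 -0.66] Ttool [ 0.    -0.015 -0.029]
```

View pics/w7.png

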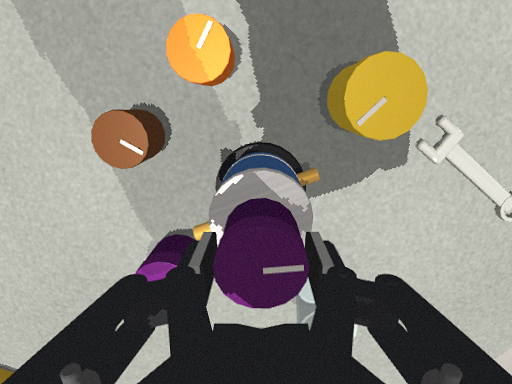

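View pics/s7.png

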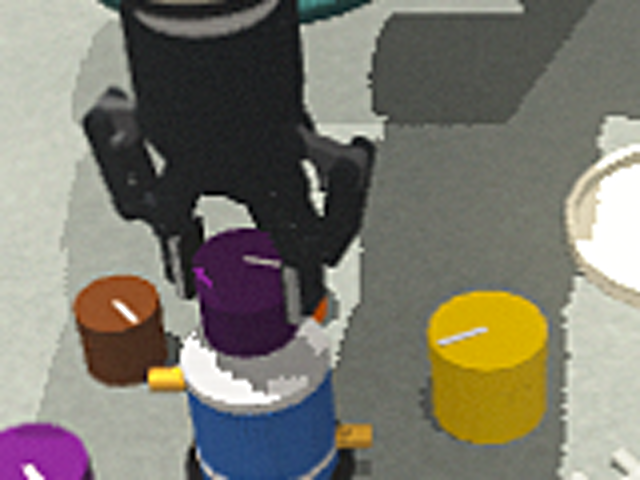

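The cap stayed on the thread while the jaws turned back 180°: its line now points to the right, at about (285,268). I'll close in steps again.

Call:
play_rows:
  rows:
    - [[0,0,0],[0,0,0]]
    - [[0,0,0],[0,0,0]]
  fingers: -0.14

```text
t: 15.52
tcp_pos: [0.5375, -0.1832, 0.1869]
orientation: [-1.213, -2.898, 0.0]
force: [-0.1, -0.7, -0.0]
width: 0.0486
```

```bash
python3 st.py
```

```text
15.53 [ 0.5375 -0.1832  0.1869] j [-0.472  0.395 -0.177  0.999 -0.     0.321] w 0.04864 F [-0.12 -0.74 -0.03] Ftool [-0.44 -0.61  0.03] Ttool [-0.019  0.022  0.015]
```

Call:
play_rows:
  rows:
    - [[0,0,0],[0,0,0]]
    - [[0,0,0],[0,0,0]]
  fingers: -0.12

```text
t: 15.78
tcp_pos: [0.5375, -0.1833, 0.1869]
orientation: [-1.213, -2.898, 0.0]
force: [-0.7, -0.5, 0.5]
width: 0.0478
```

```bash
python3 st.py
```

```text
15.78 [ 0.5375 -0.1833  0.1869] j [-0.472  0.395 -0.177  1.    -0.     0.321] w 0.0478 F [-0.65 -0.5   0.53] Ftool [ 0.1  -0.81 -0.53] Ttool [0.047 0.022 0.001]
```

Call:
play_rows:
  rows:
    - [[0,0,0],[0,0,0]]
    - [[0,0,0],[0,0,0]]
    - [[0,0,0],[0,0,0]]
  fingers: 0.2
  newtons: 25

```text
t: 16.15
tcp_pos: [0.5375, -0.1833, 0.1869]
orientation: [1.213, 2.898, -0.0]
force: [-1.3, -0.9, 2.0]
width: 0.0474
```

```bash
python3 st.py
```

```text
16.15 [ 0.5375 -0.1833  0.1869] j [-0.472  0.395 -0.177  0.999 -0.     0.321] w 0.04742 F [-1.31 -0.95  1.98] Ftool [ 0.24 -1.59 -1.98] Ttool [ 0.146  0.11  -0.021]
```

Call:
play_rows:
  rows:
    - [[0,0,-0.0045],[0,0,-1]]
    - [[0,0,-0.009],[0,0,-2]]
    - [[0,0,-0.0135],[0,0,-3]]
    - [[0,0,-0.018],[0,0,-4]]
    - [[0,0,-0.022],[0,0,-5]]
    - [[0,0,-0.0265],[0,0,-6]]
    - [[0,0,-0.031],[0,0,-7]]
    - [[0,0,-0.0355],[0,0,-8]]

```text
t: 17.15
tcp_pos: [0.5376, -0.1832, 0.1891]
orientation: [-0.514, 3.099, -0.0]
force: [0.2, -0.4, 1.8]
width: 0.0472
```

```bash
python3 st.py
```

```text
17.15 [ 0.5376 -0.1832  0.1891] j [-0.472  0.393 -0.173  1.005  0.    -0.801] w 0.04717 F [ 0.18 -0.45  1.8 ] Ftool [-0.03 -0.48 -1.8 ] Ttool [-0.042  0.056  0.019]
```

Call:
play_rows:
  rows:
    - [[0,0,-0.005],[0,0,-1]]
    - [[0,0,-0.0095],[0,0,-2]]
    - [[0,0,-0.014],[0,0,-3]]
    - [[0,0,-0.019],[0,0,-4]]

```text
t: 17.65
tcp_pos: [0.5376, -0.1832, 0.1902]
orientation: [-1.348, 2.837, -0.0]
force: [-0.1, -0.6, 1.1]
width: 0.0469
```

```bash
python3 st.py
```

```text
17.65 [ 0.5376 -0.1832  0.1902] j [-0.472  0.392 -0.171  1.007  0.    -1.359] w 0.04691 F [-0.07 -0.56  1.06] Ftool [ 0.48 -0.3  -1.06] Ttool [-0.049  0.06   0.027]
```

Call:
play_rows:
  rows:
    - [[0,0,-0.005],[0,0,-1]]
    - [[0,0,-0.0095],[0,0,-2]]
    - [[0,0,-0.014],[0,0,-3]]
    - [[0,0,-0.019],[0,0,-4]]

```text
t: 18.15
tcp_pos: [0.5376, -0.1832, 0.1914]
orientation: [-2.078, 2.356, -0.0]
force: [-0.6, 0.9, 1.3]
width: 0.0473
```

```bash
python3 st.py
```

```text
18.15 [ 0.5376 -0.1832  0.1914] j [-0.472  0.391 -0.169  1.01   0.    -1.918] w 0.04729 F [-0.6   0.95  1.3 ] Ftool [-0.86  0.72 -1.3 ] Ttool [-0.036 -0.109  0.028]
```

Call:
play_rows:
  rows:
    - [[0,0,-0.005],[0,0,-1]]
    - [[0,0,-0.0095],[0,0,-2]]
    - [[0,0,-0.014],[0,0,-3]]
    - [[0,0,-0.019],[0,0,-4]]

```text
t: 18.65
tcp_pos: [0.5375, -0.1832, 0.1925]
orientation: [-2.647, 1.692, -0.0]
force: [-0.7, -0.1, 2.1]
width: 0.0471
```

```bash
python3 st.py
```

```text
18.65 [ 0.5375 -0.1832  0.1925] j [-0.472  0.391 -0.167  1.013  0.    -2.476] w 0.04706 F [-0.67 -0.12  2.14] Ftool [-0.17  0.66 -2.14] Ttool [-0.003 -0.061  0.   ]
```

Call:
play_rows:
  rows:
    - [[0,0,-0.006],[0,0,-1]]
    - [[0,0,-0.012],[0,0,-2]]
    - [[0,0,-0.017],[0,0,-3]]
    - [[0,0,-0.022],[0,0,-3]]

```text
t: 19.15
tcp_pos: [0.5376, -0.1832, 0.1939]
orientation: [-2.938, 1.112, -0.0]
force: [-0.3, 0.3, 1.6]
width: 0.0472
```

```bash
python3 st.py
```

```text
19.15 [ 0.5376 -0.1832  0.1939] j [-0.472  0.39  -0.164  1.016  0.    -2.89 ] w 0.04725 F [-0.29  0.3   1.56] Ftool [-0.42 -0.04 -1.56] Ttool [0.065 0.013 0.   ]
```

Call:
play_rows:
  rows:
    - [[0,0,-0.015],[0,0,0]]
    - [[0,0,-0.03],[0,0,0]]

```text
t: 19.4
tcp_pos: [0.5375, -0.1832, 0.1956]
orientation: [-2.937, 1.114, -0.0]
force: [-0.5, -0.5, -0.2]
width: 0.0468
```

```bash
python3 st.py
```

```text
19.4 [ 0.5375 -0.1832  0.1956] j [-0.472  0.389 -0.161  1.021  0.    -2.889] w 0.04683 F [-0.5  -0.54 -0.23] Ftool [-0.02  0.74  0.23] Ttool [ 0.031  0.035 -0.011]
```

Call:
play_rows:
  rows:
    - [[0,0,-0.04],[0,0,0]]
    - [[0,0,-0.1],[0,0,0]]
    - [[0,0,-0.17],[0,0,0]]
    - [[0,0,-0.25],[0,0,0]]
    - [[0,0,-0.35],[0,0,0]]
    - [[0,0,-0.5],[0,0,0]]
    - [[0,0,-0.7],[0,0,0]]
    - [[0,0,-0.9],[0,0,0]]
  newtons: 30

```text
t: 20.4
tcp_pos: [0.5375, -0.1833, 0.2506]
orientation: [2.938, -1.111, 0.001]
force: [0.2, 0.1, -0.5]
width: 0.0469
```

```bash
python3 st.py; python3 - <<'E'
from h import *
s=eyes.camera('scene')[:,:,::-1].copy();cv2.imwrite('pics/s8.png',cv2.resize(s[80:280,100:360],None,fx=2.8,fy=2.8,interpolation=cv2.INTER_CUBIC))
plan(.466,.115,.25)
E
```

```text
20.4 [ 0.5375 -0.1833  0.2506] j [-0.472  0.356 -0.056  1.158 -0.    -2.891] w 0.04694 F [ 0.23  0.13 -0.47] Ftool [ 0.09 -0.25  0.47] Ttool [-0.015  0.008  0.027]
shift [-4.19  -2.936  0.027] turn [0. 0. 0.] j [-0.472  0.355 -0.054  1.16   0.    -2.891]
```

View pics/s8.png

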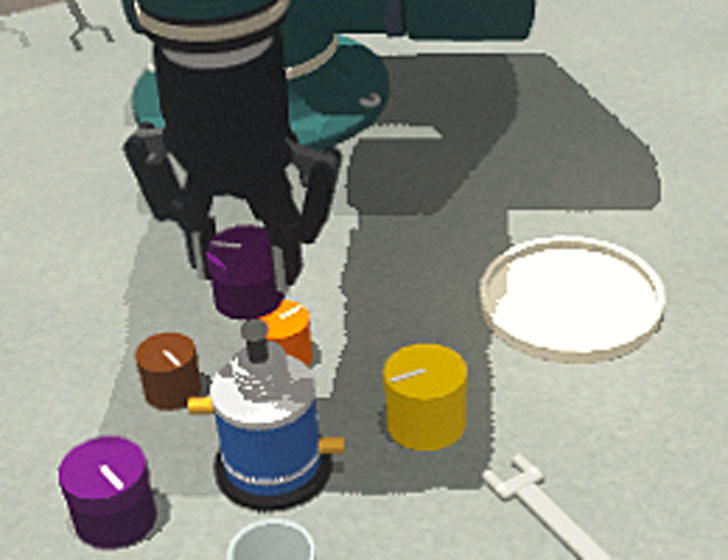

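The cap is held upright, off the neck with the spring rod exposed. I'll carry it to the dish.

Call:
play_rows:
  rows:
    - [[-0.25,-0.18,0],[0,0,0]]
    - [[-0.75,-0.53,0],[0,0,0]]
    - [[-1.35,-0.95,0],[0,0,0]]
    - [[-2.0,-1.4,0],[0,0,0]]
    - [[-2.65,-1.86,0],[0,0,0]]
    - [[-3.3,-2.3,0],[0,0,0]]
    - [[-3.8,-2.66,0],[0,0,0]]
    - [[-4.1,-2.87,0],[0,0,0]]

```text
t: 21.45
tcp_pos: [0.4655, 0.1108, 0.2494]
orientation: [-2.939, 1.109, 0.001]
force: [0.3, 0.9, -1.2]
width: 0.0469
```

```bash
python3 st.py; python3 - <<'E'
from h import *
t=eyes.camera('top')[:,:,::-1].copy();cv2.imwrite('pics/t9.png',t)
t=eyes.camera('wrist')[:,:,::-1].copy();cv2.imwrite('pics/w9.png',t)
plan(.466,.115,.0935)
E
```

```text
21.45 [0.4655 0.1108 0.2494] j [ 0.063  0.209 -0.274  1.088  0.    -2.357] w 0.0469 F [ 0.34  0.95 -1.17] Ftool [-0.37 -0.94  1.17] Ttool [0.006 0.041 0.003]
shift [-0.04  -0.058  2.598] turn [0. 0. 0.] j [ 0.063  0.209 -0.274  1.088  0.    -2.359]
```

View pics/w9.png

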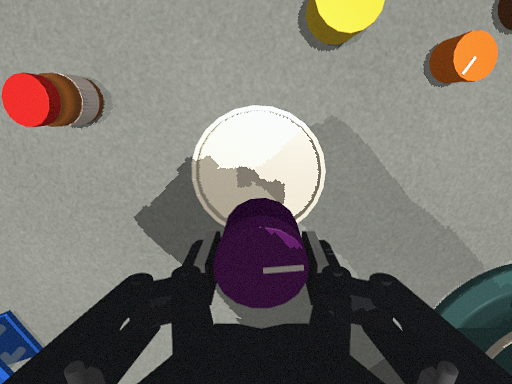

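```bash
python3 - <<'E'
from h import *
p=eyes.camera_params('wrist')
print(onplane(p,259,168,.014), onplane(p,259,107,.014), onplane(p,192,168,.014),onplane(p,325,168,.014))
E
```

```text
[0.47104588 0.10731907 0.014     ] [0.52222    0.06239939 0.014     ] [0.52251255 0.16598063 0.014     ] [0.42051252 0.0494224  0.014     ]
```

Call:
play_rows:
  rows:
    - [[-0.04,-0.06,0.3],[0,0,0]]
    - [[-0.04,-0.06,0.8],[0,0,0]]
    - [[-0.04,-0.06,1.3],[0,0,0]]
    - [[-0.04,-0.06,1.8],[0,0,0]]
    - [[-0.04,-0.06,2.2],[0,0,0]]
    - [[-0.04,-0.06,2.4],[0,0,0]]
    - [[-0.04,-0.06,2.5],[0,0,0]]
    - [[-0.04,-0.06,2.5],[0,0,0]]

```text
t: 22.55
tcp_pos: [0.4676, 0.1129, 0.0998]
orientation: [-2.938, 1.111, -0.0]
force: [0.5, 0.2, -1.1]
width: 0.0472
```

```bash
python3 st.py; python3 - <<'E'
from h import *
s=eyes.camera('scene')[:,:,::-1].copy();cv2.imwrite('pics/s9.png',cv2.resize(s[100:240,230:400],None,fx=4,fy=4,interpolation=cv2.INTER_CUBIC))
E
```

```text
22.55 [0.4676 0.1129 0.0998] j [ 0.067  0.352 -0.532  0.687 -0.    -2.351] w 0.04719 F [ 0.54  0.15 -1.13] Ftool [ 0.3  -0.47  1.13] Ttool [-0.004 -0.005 -0.026]
```

View pics/s9.png

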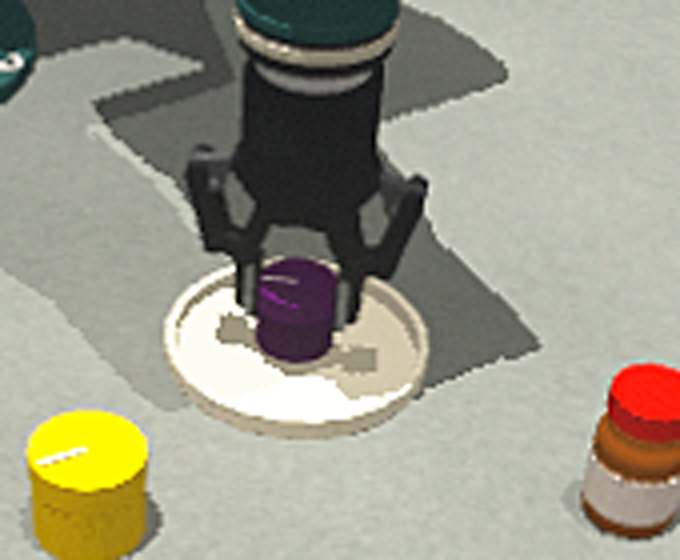

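The cap is over the dish centre and upright. I'll lower it in small steps until it touches.

Call:
play_rows:
  rows:
    - [[0,0,0.04],[0,0,0]]
    - [[0,0,0.08],[0,0,0]]
    - [[0,0,0.12],[0,0,0]]
    - [[0,0,0.13],[0,0,0]]

```text
t: 23.1
tcp_pos: [0.4675, 0.1129, 0.0916]
orientation: [2.938, -1.111, -0.0]
force: [-0.2, -0.2, -0.3]
width: 0.0472
```

```bash
python3 st.py
```

```text
23.1 [0.4675 0.1129 0.0916] j [ 0.067  0.362 -0.543  0.665  0.    -2.351] w 0.04722 F [-0.17 -0.21 -0.35] Ftool [0.01 0.27 0.35] Ttool [-0.014  0.053 -0.02 ]
```

Call:
play_rows:
  rows:
    - [[0,0,0.015],[0,0,0]]
    - [[0,0,0.025],[0,0,0]]

```text
t: 23.35
tcp_pos: [0.4676, 0.1129, 0.0903]
orientation: [-2.938, 1.111, -0.0]
force: [0.2, -0.4, -0.7]
width: 0.0469
```

```bash
python3 st.py
```

```text
23.35 [0.4676 0.1129 0.0903] j [ 0.067  0.364 -0.545  0.662 -0.    -2.351] w 0.04687 F [ 0.18 -0.45 -0.73] Ftool [0.43 0.21 0.73] Ttool [ 0.026  0.007 -0.028]
```

Call:
play_rows:
  rows:
    - [[0,0,0.01],[0,0,0]]
    - [[0,0,0.02],[0,0,0]]

```text
t: 23.6
tcp_pos: [0.4676, 0.1129, 0.0893]
orientation: [-2.938, 1.111, -0.0]
force: [-4.1, 0.2, 14.4]
width: 0.0468
```

```bash
python3 st.py
```

```text
23.6 [0.4676 0.1129 0.0893] j [ 0.067  0.365 -0.547  0.659 -0.    -2.351] w 0.04684 F [-4.06  0.16 14.41] Ftool [ -3.15   2.57 -14.41] Ttool [-0.548 -0.507 -0.018]
```

Call:
play_rows:
  rows:
    - [[0,0,0.008],[0,0,0]]
    - [[0,0,0.015],[0,0,0]]

```text
t: 23.85
tcp_pos: [0.4676, 0.1129, 0.0892]
orientation: [-2.938, 1.111, -0.001]
force: [-8.0, -0.5, 29.8]
width: 0.047
```

```bash
python3 st.py
```

```text
23.85 [0.4676 0.1129 0.0892] j [ 0.067  0.365 -0.548  0.657 -0.    -2.351] w 0.04704 F [-7.96 -0.46 29.77] Ftool [ -5.64   5.59 -29.78] Ttool [-1.27  -1.038 -0.039]
```

Call:
play_rows:
  rows:
    - [[0,0,-0.021],[0,0,0]]
    - [[0,0,-0.021],[0,0,0]]

```text
t: 24.1
tcp_pos: [0.4676, 0.1129, 0.0895]
orientation: [-2.938, 1.111, -0.0]
force: [0.1, -0.9, -1.0]
width: 0.0469
```

```bash
python3 st.py
```

```text
24.1 [0.4676 0.1129 0.0895] j [ 0.067  0.365 -0.546  0.659 -0.    -2.351] w 0.04693 F [ 0.08 -0.9  -0.96] Ftool [0.65 0.62 0.96] Ttool [-0.018  0.005 -0.04 ]
```

Unloaded, with the cap on the floor to within about 0.3 mm. I'll release in stages, then rise.

Call:
play_rows:
  rows:
    - [[0,0,0],[0,0,0]]
    - [[0,0,0],[0,0,0]]
    - [[0,0,0],[0,0,0]]
  fingers: -0.2

```text
t: 24.48
tcp_pos: [0.4675, 0.1129, 0.0894]
orientation: [2.938, -1.111, -0.0]
force: [0.4, 0.2, -0.7]
width: 0.0513
```

Call:
play_rows:
  rows:
    - [[0,0,0],[0,0,0]]
    - [[0,0,0],[0,0,0]]
    - [[0,0,-0.1],[0,0,0]]
    - [[0,0,-0.4],[0,0,0]]
    - [[0,0,-0.9],[0,0,0]]
    - [[0,0,-1.5],[0,0,0]]
    - [[0,0,-2.1],[0,0,0]]
    - [[0,0,-2.7],[0,0,0]]
  fingers: -0.7

```text
t: 25.48
tcp_pos: [0.4673, 0.1129, 0.2531]
orientation: [-2.938, 1.111, -0.001]
force: [0.2, 0.9, -0.2]
width: 0.0725
```

```bash
python3 st.py; python3 - <<'E'
from fit import *
s=eyes.camera('scene')[:,:,::-1].copy();cv2.imwrite('pics/s10.png',s)
cv2.imwrite('pics/s10c.png',cv2.resize(s[130:240,240:400],None,fx=4,fy=4,interpolation=cv2.INTER_CUBIC))
w=eyes.camera('wrist')[:,:,::-1].copy();cv2.imwrite('pics/w10.png',w)
E
```

```text
25.48 [0.4673 0.1129 0.2531] j [ 0.067  0.21  -0.262  1.098 -0.    -2.351] w 0.07254 F [ 0.16  0.87 -0.22] Ftool [-0.45 -0.76  0.22] Ttool [-0.026  0.032 -0.041]
```

View pics/s10.png

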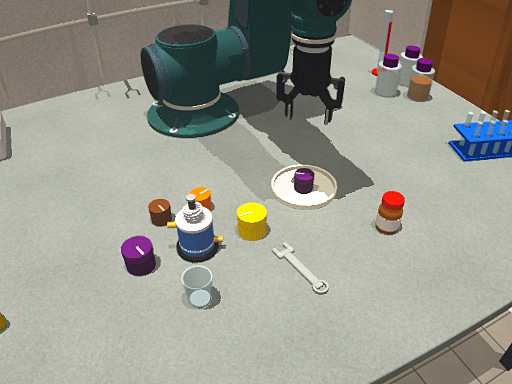

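View pics/s10c.png

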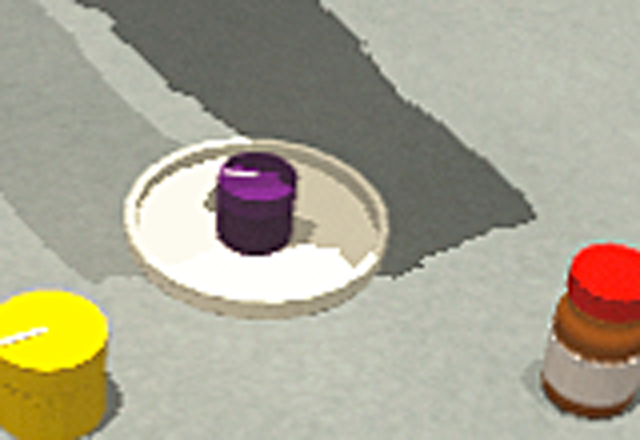

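View pics/w10.png

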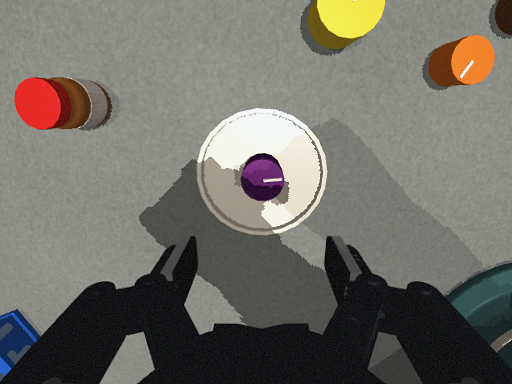

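The cap stands upright and flat in the middle of the dish: (263,176) in the wrist view, with the dish centre near (262,171). The jar, beaker and spanner are at their starting pixels in the scene view, and the gripper is clear. I'll hand in.

```bash
python3 -c "
from bench import robot,read_state
print(read_state()['qvel'].round(3)); print(robot.finish_job())"
```

```text
[-0.002  0.032 -0.082 -0.081  0.001  0.001]
the job is handed in; nothing more can be done
None
```

I unscrewed the purple cap in two grips, about 8.9 rad in all. I kept hold of it as the spring pushed it off the thread, lifted it clear, set it down in the white dish and handed the job in at about 25.6 s. No verdict came back.

**What the last checks showed:**
- **Cap:** it stands upright near the middle of the dish, released.
- **Gripper:** it is about 0.16 m above where it let go of the cap and touches nothing.
- **Jar, beaker and spanner:** they look unmoved in the scene picture.
- **Neck:** the wrist force read at most about 4 N while I turned and lifted. I only read it between moves, so a short peak could have been missed.

**What disagreed or went less well:**
- **Cap position:** the cap's place measured from the different camera views differed by 2–3 mm. I settled the centring by closing the jaws in small steps and watching the side force.
- **Set-down:** I lowered the cap one step too far and briefly pressed it on the dish floor with about 30 N. I backed off to no load before letting go.
- **Arm at hand-in:** the arm was still settling slightly, with joint speeds up to 0.08 rad/s, well clear of everything.

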